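# Cock and fire the spring hammer of the glue-bond tester

### The arm

A 6-joint arm with a two-finger parallel gripper is mounted at the origin on the work surface. World frame = base frame: x ahead of the robot, y to its left, z up, the work surface at z = 0. Lengths are in mm, angles in degrees, forces in N, time in s.
With the tool pointing down it reaches from about 300 to 850 mm from the base axis. Payload 4.2 kg.
Tool frame: the origin (TCP) lies on the mounting face of the last link; the fingertips stand 191 mm ahead of it and the grasp point (between the pads) lies 172 mm ahead of it; z points along the fingers, y is the direction in which the jaws open and shut (so a half turn about z gives the same grasp; the last joint's range is limited). The gripper opens to 91 mm and grips with 3 to 60 N. Pads are 32 mm wide; open, the fingers measure 118 mm over their backs; the gripper's body (76 mm by 178 mm) begins 60 mm behind the grasp point.
Start: joints at [67.953, 18.312, 89.639, -0, 72.044, -1.146], TCP at [205.135, 537.162, 404.776] pointing down, gripper open.
Joint ranges: [-177.97, 177.97], [-48.28, 115.42], [12.27, 149.76], [-77.06, 257.06], [2.81, 150.46], [-146.56, 146.56]. Speed limits (degrees/s): [147.25, 147.25, 180, 180, 180, 180].

### API

Orientations are given as [roll, pitch, yaw] about the fixed x, y, z axes, in that order (R = Rz(yaw) Ry(pitch) Rx(roll)).
In Python, from workcell import env gives the robot as it stands.
- The arm moves only by the shell command python3 -m handwheel 'ROWS' [FORCE]. ROWS is JSON, a list of rows, each an object with "gripper": the opening in per cent of the stroke, from 0 (shut) to 100 (fully open); "travel": the shift along the tool's x, y, z in m, a list of three; "twist": the turn about the tool's z in rad. In form: [{"gripper": gripper, "travel": [x, y, z], "twist": twist}, ...]. A call has 1 to 5 rows; each row shifts and turns the commanded pose from where the row before left it, along the tool's axes as they then stand; what a row does not reach is not made up. A row lasts 1/12 s, in which the tool goes at most 41.7 mm and 7.16 degrees, less where a joint would pass 70% of its speed; a pose out of reach is approached as far as the arm can. A call with a gripper value outside its range is refused whole. The fingers move at their own pace and stop on an object; FORCE is the grip in N (left out, the last holds). Time passes only in rows, so rows that do not move let the fingers close. It gives the time, the measured TCP pose, the force and the opening at its end, in the units of the state.
- env.state(): the state, without advancing time (a new reading comes with each control period).
- env.grab_frame(name): name is "scene" or "top"; returns a dict with "frame" (384x512x3 uint8, red, green, blue), "intrinsics" (3x3 intrinsics, pixels), "extrinsics" (4x4, takes a point from camera to world coordinates). Camera axes: x right, y down, z forward; pixel columns grow to the right and rows downward; lengths in mm; the calibration is good to about 2 mm. A picture is of the moment at which its call begins. There is no depth.
- env.job_done(): hands the job in, once; it reports no verdict.
Trained networks look in the newest picture that a camera, given by its name, has taken for a name from the list of things; names that differ only in an ending like _2 or _b are one class to them, and where a whole thing is asked for, a point or a joint stands for the part that bears it (a point fixed in the world has none). Each returns a list of dicts, best first, with "confidence" (0 to 1); they miss things now and then, are a little off and sometimes report something else, mostly with a low value. They report only what shows in the picture. A call takes as long as a camera call.
- env.trace(camera, thing): "pixels" (384x512 bool, what is visible of it) and "uv" ([column, row] in pixels, amid what is visible of it).
- env.pinpoint(camera, thing): "uv" ([column, row] in pixels: a listed point, or the origin of a listed thing).
The state is a dict: "time_s": time; "qpos": joint angles; "qvel": joint speeds; "effort": joint torques, N m; "ee_pos": TCP position; "ee_rot": TCP orientation; "force": force on the tool from outside, world axes, zero at the start; "torque": the same for the moment, N m; "gripper_width": finger opening in mm.
Only numpy, scipy, OpenCV 4.12 (cv2) and the standard library are available. Lean on these libraries where they do the work, as an engineer would, in place of code of your own. Each camera call takes 0.05 s, during which the arm holds its last target. There are 200 camera calls.

### The job

Knock-test the glued edging sample in the blue spring-hammer tester: press the blue pad on the hammer's tail down until the sear catches and let go, so that the hammer stays cocked by itself; then press the yellow trigger pad of the same tester so that the hammer springs back down onto the sample. Do not cock the red tester.

Things in the scene. Friction and masses are not known exactly. Their poses are not given: they have to be found in the camera images.
- blue_hammer (a joint): Swing (rad) of the blue tester's hammer, a 200 mm steel see-saw beam hinged 70 mm above the table, tail towards the robot (tester yaw within 15 degrees), head away. 0 at rest (tail up, head down on the sample), grows as the tail is pressed. The sear catches near 0.56; hard stop 0.70. Let go past 0.60 it stays near 0.56. A spring returns it to 0 if not caught, or when tripped.
- blue_pad (a point): Centre of the top face of the blue cocking pad (42 x 44 mm, 8 thick) on the tail of the blue tester's hammer, 105 mm from the hinge; tilts with the beam. Top is 110 mm above the table at rest, 54 when caught, 37 at the hard stop: push it straight down to about 46 (it shifts under 10 mm sideways). Takes 5 to 10 N. The base plate below it is 12 mm high.
- blue_trigger (a point): Centre of the top face of the blue tester's yellow trigger pad (40 x 40 mm, 6 thick): from the blue pad 55 mm towards the hammer head and 105 mm to the left (seen from the robot). Top 78 mm above the table. Pushed down it swings on a hinge, drops at most 34 mm and springs back; the hammer trips when it is 6 to 14 mm down, 20 is sure. Takes 3 to 8 N.
- red_hammer (a joint): The same swing, in rad, of the red tester's hammer: an identical bystander with red cocking pad and red guard (its trigger pad is yellow too). 0 at rest; leave it there. Both testers have 270 x 180 mm aluminium base plates, are 115 mm high and stand side by side, about 0.4 m apart, either one on the left.

How it is judged:
By the outcome, as a careful person would: the job done as asked, in the order asked, and still so for the second after the job is handed in, with the robot touching nothing.
It also fails if it takes over 35 s, if anything falls off the work surface, if the arm or the gripper's body presses on something with over 40 N, if the wrist force passes 120 N, or if a joint passes its speed limit or range.

## Working session

There is one attempt and no reset: what is moved stays moved. The work goes in short steps, Python scripts to look and compute and a shell command to move; the robot and the scene stay as the last step left them, time stands still between calls to the robot, and variables do not carry over. Pictures are saved under pics/ and viewed, about 8 in all and at most 12, crops included, and the job is handed in when it is done.

```bash
mkdir -p pics
cat > h.py <<'E'
from workcell import env
import numpy as np, cv2
def ray(f,uv,z):
    K=np.array(f["intrinsics"]);T=np.array(f["extrinsics"])
    d=T[:3,:3]@np.linalg.solve(K,[uv[0],uv[1],1.]);o=T[:3,3]
    return o+d*(z-o[2])/d[2]
def save(f,n): cv2.imwrite(n,f["frame"][:,:,::-1])
E
python3 - <<'E'
from h import *
s=env.state();print(s)
ims=[]
for c in("scene","top"):
    f=env.grab_frame(c);save(f,f"pics/{c}0.png")
    for t,z in(("blue_pad",110),("blue_trigger",78)):
        for r in env.pinpoint(c,t)[:3]: print(c,t,np.round(r["uv"],1),round(r["confidence"],2),ray(f,r["uv"],z).round(1))
E
```

```text
{'time_s': 0.0, 'qpos': array([ 6.79520785e+01,  1.83504709e+01,  8.97064065e+01, -2.81623214e-04,
        7.20431908e+01, -1.14514468e+00]), 'qvel': array([ 0.06939766,  0.00037495, -0.03784518,  0.05018245, -0.09654178,
        0.05598561]), 'effort': array([-1.98469497e-03, -4.12445247e+01, -2.31977338e+01,  7.24738603e-02,
        4.56759240e-02, -1.47318906e-04]), 'ee_pos': array([205.07889504, 537.00196139, 403.93171465]), 'ee_rot': array([-1.79899946e+02, -1.73218318e-03,  1.59097309e+02]), 'force': array([-0.78320479,  0.2482711 , -0.41414955]), 'torque': array([-0.03729259,  0.0146063 ,  0.02081729]), 'gripper_width': 91.20194004776236}
scene blue_pad [154.3 165.5] 0.58 [ 482.7 -268.8  110. ]
scene blue_trigger [201.1 187. ] 0.62 [ 505.  -139.6   78. ]
top blue_pad [389.6 234. ] 0.84 [ 470.9 -264.1  110. ]
top blue_trigger [322.3 217.7] 0.96 [ 502.3 -149.3   78. ]
```

View pics/top0.png

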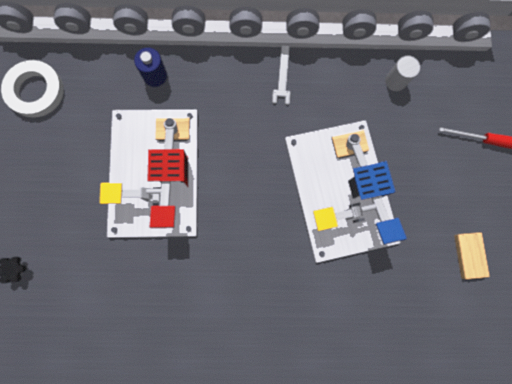

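View pics/scene0.png

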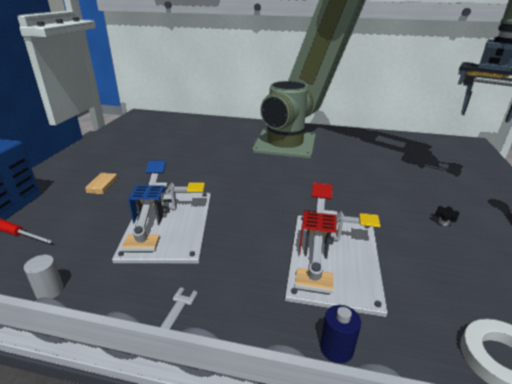

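The top view shows the blue tester on the right, with its blue pad at about (391,232) and its yellow trigger at about (326,219). The red tester is on the left. In the scene view the blue pad is at (155,167) and the blue trigger at (196,187). The scene-view network estimate differs by about 10 mm, so I'll check it against colour centroids.

Run:
```python
from h import *
for c,boxes in(("top",((370,215,410,248,"b",110),(310,203,342,235,"y",78))),("scene",((140,157,172,178,"b",110),(182,179,210,196,"y",78)))):
    f=env.grab_frame(c);im=f["frame"].astype(int)
    for x0,y0,x1,y1,k,z in boxes:
        p=im[y0:y1,x0:x1];r,g,b=p[...,0],p[...,1],p[...,2]
        m=(b>110)&(b-r>60) if k=="b" else (r>150)&(r-b>90)
        v,u=np.nonzero(m);uv=(u.mean()+x0,v.mean()+y0)
        print(c,k,m.sum(),np.round(uv,1),ray(f,uv,z).round(1))
    for t,z in(("blue_pad",110),("blue_trigger",78)):
        for r in env.trace(c,t)[:2]: print(c,t,np.round(r["uv"],1),round(r["confidence"],2),ray(f,r["uv"],z).round(1))
```

```text
top b 524 [390.9 230.4] [ 477.3 -266.8  110. ]
top y 414 [325.1 218.4] [ 501.  -154.5   78. ]
top blue_pad [378.4 215.7] 0.61 [ 503.8 -245.3  110. ]
top blue_trigger [332.6 218.1] 0.81 [ 501.7 -168.9   78. ]
top blue_trigger [378.7 212.6] 0.61 [ 513.  -257.5   78. ]
scene b 189 [155.2 166. ] [ 485.  -265.3  110. ]
scene y 142 [195.2 187. ] [ 508.5 -153.5   78. ]
scene blue_pad [149.1 203.1] 0.93 [ 646.  -200.9  110. ]
scene blue_trigger [179.2 189.4] 0.82 [ 528.3 -186.6   78. ]
```

Colour centroids from both cameras agree: the pad is near (479,-266) and the trigger near (503,-154), with a tester yaw of about +15°. I'll move above the pad with the gripper shut.

```bash
python3 -m handwheel '[{"gripper":0,"travel":[-0.0217,-0.0261,0],"twist":0},{"gripper":0,"travel":[-0.0217,-0.0261,0],"twist":0},{"gripper":0,"travel":[-0.0217,-0.0261,0],"twist":0},{"gripper":0,"travel":[-0.0217,-0.0261,0],"twist":0},{"gripper":0,"travel":[-0.0217,-0.0261,0],"twist":0}]' 10
python3 -m handwheel '[{"gripper":0,"travel":[-0.0217,-0.0261,0],"twist":0},{"gripper":0,"travel":[-0.0217,-0.0261,0],"twist":0},{"gripper":0,"travel":[-0.0217,-0.0261,0],"twist":0},{"gripper":0,"travel":[-0.0217,-0.0261,0],"twist":0},{"gripper":0,"travel":[-0.0217,-0.0261,0],"twist":0}]'
```

```text
time_s: 1.02
ee_pos: [260.0, 375.1, 404.8]
ee_rot: [180.0, 0.0, 159.1]
force: [0.6, -0.4, 0.7]
gripper_width: 60.8
time_s: 1.43
ee_pos: [314.7, 214.3, 405.0]
ee_rot: [180.0, 0.0, 159.1]
force: [-0.0, -0.1, -0.3]
gripper_width: 27.5
```

```bash
python3 -m handwheel '[{"gripper":0,"travel":[-0.0217,-0.0261,0],"twist":0},{"gripper":0,"travel":[-0.0217,-0.0261,0],"twist":0},{"gripper":0,"travel":[-0.0217,-0.0261,0],"twist":0},{"gripper":0,"travel":[-0.0217,-0.0261,0],"twist":0},{"gripper":0,"travel":[-0.0217,-0.0261,0],"twist":0}]'
python3 -m handwheel '[{"gripper":0,"travel":[-0.0217,-0.0261,0],"twist":0},{"gripper":0,"travel":[-0.0217,-0.0261,0],"twist":0},{"gripper":0,"travel":[-0.0217,-0.0261,0],"twist":0},{"gripper":0,"travel":[-0.0217,-0.0261,0],"twist":0},{"gripper":0,"travel":[-0.0217,-0.0261,0],"twist":0}]'
python3 -m handwheel '[{"gripper":0,"travel":[-0.0217,-0.0261,0],"twist":0},{"gripper":0,"travel":[-0.0217,-0.0261,0],"twist":0},{"gripper":0,"travel":[-0.0217,-0.0261,0],"twist":0},{"gripper":0,"travel":[-0.0217,-0.0261,0],"twist":0},{"gripper":0,"travel":[-0.0217,-0.0261,0],"twist":0}]'
python3 -m handwheel '[{"gripper":0,"travel":[0,0,0],"twist":-0.11},{"gripper":0,"travel":[0,0,0],"twist":-0.11},{"gripper":0,"travel":[0,0,0],"twist":-0.11},{"gripper":0,"travel":[0,0,0],"twist":-0.11},{"gripper":0,"travel":[0,0,0],"twist":-0.11}]'
python3 -m handwheel '[{"gripper":0,"travel":[0,0,0],"twist":0},{"gripper":0,"travel":[0,0,0],"twist":0}]'
```

```text
time_s: 1.85
ee_pos: [369.6, 53.6, 405.1]
ee_rot: [180.0, 0.1, 159.1]
force: [1.2, 1.1, 0.8]
gripper_width: 0.3
time_s: 2.27
ee_pos: [424.4, -107.1, 405.0]
ee_rot: [180.0, 0.0, 159.1]
force: [0.6, -0.0, 0.8]
gripper_width: 0.6
time_s: 2.68
ee_pos: [479.3, -267.7, 404.8]
ee_rot: [180.0, 0.0, 159.1]
force: [1.1, -0.4, 1.2]
gripper_width: 0.5
time_s: 3.1
ee_pos: [479.1, -266.1, 404.7]
ee_rot: [180.0, 0.0, -169.1]
force: [-0.4, 0.4, 0.0]
gripper_width: 0.2
time_s: 3.27
ee_pos: [479.1, -265.9, 404.8]
ee_rot: [180.0, 0.0, -169.5]
force: [-0.5, -0.5, -1.1]
gripper_width: 0.5
```

```bash
python3 -m handwheel '[{"gripper":0,"travel":[0,0,0.024],"twist":0},{"gripper":0,"travel":[0,0,0.024],"twist":0},{"gripper":0,"travel":[0,0,0.024],"twist":0},{"gripper":0,"travel":[0,0,0.013],"twist":0},{"gripper":0,"travel":[0,0,0],"twist":0}]'
python3 - <<'E'
from h import *
a=env.grab_frame("top")["frame"][140:290,290:440];b=env.grab_frame("scene")["frame"][100:250,90:240]
o=np.hstack([cv2.resize(i,(400,400),interpolation=cv2.INTER_CUBIC) for i in(a,b)])
cv2.imwrite("pics/near1.png",o[:,:,::-1])
E
```

```text
time_s: 3.68
ee_pos: [478.3, -265.4, 316.7]
ee_rot: [179.7, -0.3, -169.5]
force: [0.8, 0.0, -0.8]
gripper_width: 0.6
```

View pics/near1.png

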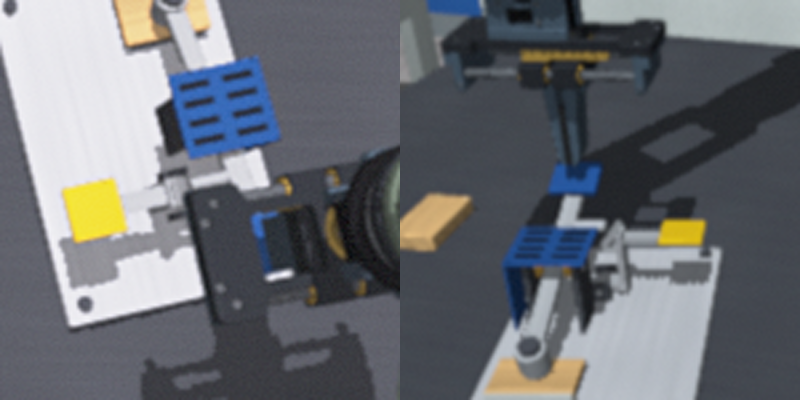

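The tips are centred just above the blue pad, at about (575,175) in the right-hand crop. Now I'll press it.

```bash
python3 -m handwheel '[{"gripper":0,"travel":[0,0,0.008],"twist":0},{"gripper":0,"travel":[0,0,0.008],"twist":0},{"gripper":0,"travel":[0,0,0.008],"twist":0},{"gripper":0,"travel":[0,0,0.008],"twist":0},{"gripper":0,"travel":[0,0,0.008],"twist":0}]'
python3 -c "
from h import *
print(env.state()['force'])"
```

```text
time_s: 4.2
ee_pos: [478.6, -266.2, 279.7]
ee_rot: [-180.0, -0.1, -169.4]
force: [-5.8, -2.1, 7.4]
gripper_width: 0.6
[-5.79852705 -2.14412932  7.40994922]
```

```bash
python3 -m handwheel '[{"gripper":0,"travel":[0,0,0.008],"twist":0},{"gripper":0,"travel":[0,0,0.008],"twist":0},{"gripper":0,"travel":[0,0,0.008],"twist":0},{"gripper":0,"travel":[0,0,0.008],"twist":0},{"gripper":0,"travel":[0,0,0.004],"twist":0}]'
python3 -m handwheel '[{"gripper":0,"travel":[0,0,0.003],"twist":0},{"gripper":0,"travel":[0,0,0],"twist":0},{"gripper":0,"travel":[0,0,0],"twist":0}]'
```

```text
time_s: 4.62
ee_pos: [479.0, -266.1, 243.5]
ee_rot: [-180.0, 0.0, -169.4]
force: [-1.1, 0.0, 8.9]
gripper_width: 0.7
time_s: 4.87
ee_pos: [479.4, -266.0, 241.2]
ee_rot: [-180.0, 0.1, -169.4]
force: [-1.8, 0.3, 8.0]
gripper_width: 0.5
```

```bash
python3 -m handwheel '[{"gripper":0,"travel":[0,0,0.003],"twist":0},{"gripper":0,"travel":[0,0,0.003],"twist":0},{"gripper":0,"travel":[0,0,0],"twist":0},{"gripper":0,"travel":[0,0,0],"twist":0}]'
python3 -m handwheel '[{"gripper":0,"travel":[0,0,-0.004],"twist":0},{"gripper":0,"travel":[0,0,-0.004],"twist":0},{"gripper":0,"travel":[0,0,-0.006],"twist":0},{"gripper":0,"travel":[0,0,-0.006],"twist":0},{"gripper":0,"travel":[0,0,0],"twist":0}]'
```

```text
time_s: 5.2
ee_pos: [480.0, -265.8, 236.3]
ee_rot: [-179.9, 0.2, -169.4]
force: [-0.8, 3.2, 11.8]
gripper_width: 0.6
time_s: 5.62
ee_pos: [479.5, -266.0, 255.3]
ee_rot: [-179.9, 0.1, -169.4]
force: [0.4, -0.5, -0.1]
gripper_width: 0.8
```

Force is zero with the tips at 64 mm, so the hammer looks caught. I'll raise the arm, look, and move over to the trigger.

```bash
python3 -m handwheel '[{"gripper":0,"travel":[0,0,-0.025],"twist":0},{"gripper":0,"travel":[0,0,-0.025],"twist":0},{"gripper":0,"travel":[0,0,-0.025],"twist":0},{"gripper":0,"travel":[0,0,0],"twist":0}]'
python3 -m handwheel '[{"gripper":0,"travel":[-0.011,0.0266,0],"twist":0},{"gripper":0,"travel":[-0.011,0.0266,0],"twist":0},{"gripper":0,"travel":[-0.011,0.0266,0],"twist":0},{"gripper":0,"travel":[-0.011,0.0266,0],"twist":0},{"gripper":0,"travel":[0,0,0],"twist":0}]'
python3 - <<'E'
from h import *
a=env.grab_frame("top")["frame"][140:290,290:440];b=env.grab_frame("scene")["frame"][100:250,90:240]
o=np.hstack([cv2.resize(i,(400,400),interpolation=cv2.INTER_CUBIC) for i in(a,b)])
cv2.imwrite("pics/near2.png",o[:,:,::-1])
E
```

```text
time_s: 5.95
ee_pos: [480.4, -266.5, 333.8]
ee_rot: [-179.7, 0.4, -169.4]
force: [0.1, -0.8, 0.4]
gripper_width: 0.6
time_s: 6.37
ee_pos: [503.1, -149.6, 328.4]
ee_rot: [179.8, -0.0, -169.2]
force: [-0.2, -1.1, 0.9]
gripper_width: 0.9
```

View pics/near2.png

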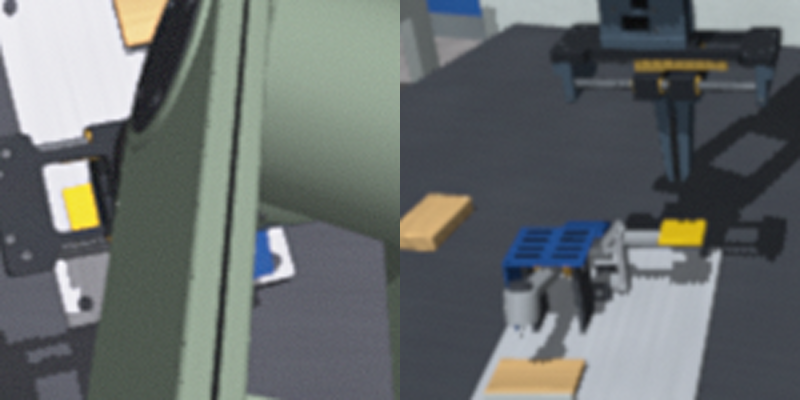

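The right-hand crop shows the head raised at (522,300), clear of the wooden sample, so the hammer is cocked. The tool is above the yellow pad at (683,232). Next I'll press the trigger.

```bash
python3 -m handwheel '[{"gripper":0,"travel":[0,-0.003,0.02],"twist":0},{"gripper":0,"travel":[0,0,0.02],"twist":0},{"gripper":0,"travel":[0,0,0.012],"twist":0},{"gripper":0,"travel":[0,0,0.004],"twist":0},{"gripper":0,"travel":[0,0,0],"twist":0}]'
python3 -m handwheel '[{"gripper":0,"travel":[0,0,0.006],"twist":0},{"gripper":0,"travel":[0,0,0.006],"twist":0},{"gripper":0,"travel":[0,0,0.006],"twist":0},{"gripper":0,"travel":[0,0,0.004],"twist":0},{"gripper":0,"travel":[0,0,0],"twist":0}]'
```

```text
time_s: 6.88
ee_pos: [502.9, -157.0, 272.3]
ee_rot: [179.9, -0.1, -169.5]
force: [-0.4, 0.1, 0.2]
gripper_width: 0.8
time_s: 7.3
ee_pos: [503.4, -155.4, 252.3]
ee_rot: [179.9, 0.1, -169.5]
force: [-0.9, 4.4, 4.7]
gripper_width: 0.3
```

```bash
python3 -m handwheel '[{"gripper":0,"travel":[0,0,0.004],"twist":0},{"gripper":0,"travel":[0,0,0.003],"twist":0},{"gripper":0,"travel":[0,0,0],"twist":0},{"gripper":0,"travel":[0,0,0],"twist":0}]'
python3 -m handwheel '[{"gripper":0,"travel":[0,0,-0.02],"twist":0},{"gripper":0,"travel":[0,0,-0.025],"twist":0},{"gripper":0,"travel":[0,0,-0.035],"twist":0},{"gripper":0,"travel":[0,0,-0.04],"twist":0},{"gripper":0,"travel":[0,0,-0.03],"twist":0}]'
python3 -m handwheel '[{"gripper":0,"travel":[0.03,0,0],"twist":0},{"gripper":0,"travel":[0.03,0,0],"twist":0},{"gripper":0,"travel":[0.03,0,0],"twist":0},{"gripper":0,"travel":[0,0,0],"twist":0},{"gripper":0,"travel":[0,0,0],"twist":0}]'
python3 - <<'E'
from h import *
env.grab_frame("top")["frame"];o=env.grab_frame("scene")["frame"][100:310,80:400]
o=cv2.resize(o,(800,525),interpolation=cv2.INTER_CUBIC)
cv2.imwrite("pics/near3.png",o[:,:,::-1])
E
```

```text
time_s: 7.63
ee_pos: [503.6, -156.3, 245.1]
ee_rot: [-180.0, 0.1, -169.4]
force: [0.5, 3.1, 3.6]
gripper_width: 0.5
time_s: 8.05
ee_pos: [503.5, -156.8, 397.7]
ee_rot: [-179.8, 0.1, -169.4]
force: [-0.0, 0.3, 0.3]
gripper_width: 0.5
time_s: 8.47
ee_pos: [413.9, -173.3, 395.2]
ee_rot: [-179.9, 0.1, -169.5]
force: [0.4, -0.1, 0.0]
gripper_width: 0.9
```

View pics/near3.png

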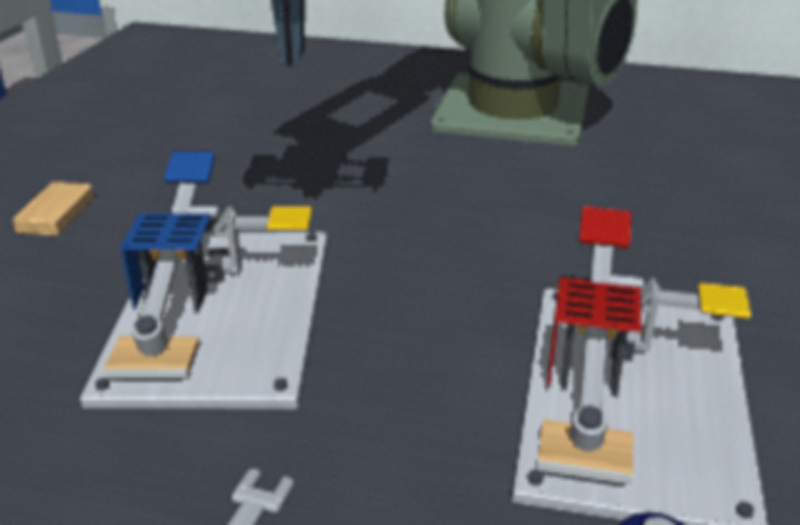

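The blue hammer head is back down on the sample at (150,335), and its tail pad is up at (190,166). The trigger has sprung back at (290,217). The red tester is unchanged, and the arm is clear of everything.

```bash
python3 -c "
from h import *
print(env.job_done(),env.state()['time_s'])"
```

```text
the job is handed in; nothing more can be done
the job is handed in; nothing more can be done
```

I cocked the blue tester and then tripped it, and the job is handed in. My last motion reading was at 8.5 s, well inside the 35 s limit.

- **Cocking:** I pressed the blue pad down to about 45 mm above the table. The largest force in the readings I took was about 12 N. On release the force fell to zero with the tips at 64 mm. A picture then showed the head raised with the robot clear of it.
- **Tripping:** I pressed the yellow trigger of the blue tester about 24 mm down, at under 7 N in the readings taken, then backed off.
- **Last picture:** The blue head is down on the sample, the tail and trigger are back up, the red tester is unchanged, and the arm is clear of everything with about zero force.

**Disagreements and gaps:**
- The network outlines (trace) did not match the pads, and the network points (pinpoint) from the two cameras differed by about 10 mm. I used colour centroids instead, which agreed within about 8 mm and fitted the given layout.
- The hammer angle itself was not measured; I judged it only from pictures and forces.
- The hand-in call printed its message instead of the clock time, so I have no reading from after the hand-in.

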